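Lift the degreased pipe nipple out of the rinse tray with tongs

ROBOT

A 6-joint arm with a two-finger parallel gripper is mounted at the origin on the work surface. World frame = base frame: x ahead of the robot, y to its left, z up, the work surface at z = 0. Lengths are in m, angles in rad, forces in N, time in s.
With the tool pointing down it reaches from about 0.35 to 0.975 m from the base axis. Payload 4.9 kg.
Tool frame: the origin (TCP) lies at the very end of the fingers, on their centre line; the grasp point (between the pads) lies manip.grip_point_offset behind it (manip.grip_point_offset is the distance from the TCP to the grasp point, in m); z points along the fingers, y is the line along which they close (so a half turn about z gives the same grasp; the last joint's range is limited). The gripper opens to 85 mm and grips with 20 to 120 N. Pads are 22 mm wide; open, the fingers measure 114 mm over their backs; the gripper's body (76 mm by 85 mm) begins 54 mm behind the grasp point. The pads swing forward as they close: fully open they stand 13 mm farther back than shut.
Start: joints at [-1.294, 0.053, 1.613, -0, 1.476, -0.119], TCP at [0.241, -0.577, 0.231] pointing down, gripper open.
Joint ranges: [-3.01, 3.01], [-1.01, 2.22], [0.06, 2.58], [-1.02, 4.17], [0.09, 2.62], [-3.14, 3.14]. Speed limits (rad/s): [2.57, 2.57, 3.14, 3.14, 3.14, 3.14].

INTERFACE

Orientations are given as a unit quaternion [w, x, y, z].
In Python, from plant import manip gives the robot as it stands.
- The arm moves only by the shell command python3 -m crank 'ROWS' [OPENING]. ROWS is JSON, a list of rows, each an object of numbers: "x", "y", "z": the shift along the tool's x, y, z in cm; "turn": the turn about the tool's z in rad. In form: [{"x": .., "y": .., "z": .., "turn": ..}, ...]. A call has 1 to 5 rows; each row shifts and turns the commanded pose from where the row before left it, along the tool's axes as they then stand; what a row does not reach is not made up. A row lasts 1/10 s, in which the tool goes at most 50 mm and 8.59 degrees, less where a joint would pass 70% of its speed; a pose out of reach is approached as far as the arm can. A call with a gripper value outside its range is refused whole. OPENING is the opening in per cent of the stroke, from 0 (shut) to 100 (fully open), set as the call begins (- or left out, the last holds). The fingers move at their own pace and stop on an object; the grip force is fixed at half the most. Time passes only in rows, so rows that do not move let the fingers close. It gives the time, the measured TCP pose, the force, the opening and the grip force at its end, in the units of the state.
- manip.state(): the state, without advancing time (a new reading comes with each control period).
- manip.grab_frame(name): name is "scene" or "side" or "wrist"; returns (picture, depth): 480x640x3 uint8, red, green, blue; 480x640 float32, m along the optical axis (not along the pixel's ray), 0 where there is no reading.
- manip.camera_model(name): a dict with "mtx" (3x3 intrinsics, pixels), "k1" (the pictures are not rectified: a ray, as slopes to the right and down, at radius r is drawn at 1 + k1 r^2 times it, then the intrinsics apply), "world_to_cam" (4x4, takes a point from world to camera coordinates). Camera axes: x right, y down, z forward; pixel columns grow to the right and rows downward; lengths in m; the calibration is good to about 2 mm. A picture is of the moment at which its call begins: read the wrist's pose just before it. camera_model takes no time and is no camera call; for the wrist camera it gives the pose at the moment of the call.
- manip.job_done(): hands the job in; it is judged then, once.
The state is a dict: "time": time; "joint_pos": joint angles; "joint_vel": joint speeds; "joint_efforts": joint torques, N m; "tool_pos": TCP position; "tool_rot": TCP orientation; "contact_force": force on the tool from outside, world axes, zero at the start; "ft_torque": the same for the moment, N m; "gripper_width": opening from 0.0 (shut) to 1.0 (fully open); "grasp_force": force on a finger pad.
Only numpy, scipy, OpenCV 4.12 (cv2) and the standard library are available. Lean on these libraries where they do the work, as an engineer would, in place of code of your own. Each camera call takes 0.05 s, during which the arm holds its last target. There are 200 camera calls.

TASK

The steel pipe nipple standing in the white rinse tray has been degreased, so nothing but the tongs may touch it. Pick up the spring tongs from the shelf by their finger grips, close their jaws on the nipple where it stands and lift it about 10 cm straight up above the tray; finish like that, still squeezing the tongs and holding the nipple in the air over the tray. Leave the clamp, ball valve, coupler and funnel where they are.

Things in the scene. Friction and masses are not known exactly. Their poses are not given: they have to be found in the camera images.
- tongs: Steel spring tongs (145 g, 24 mm high, 235 mm from pivot pin to jaw ends) lying on their side, so the two arms close horizontally. Pose: left arm with the pin; origin at the underside under the pin, x the centre line of the OPEN tongs towards the jaws, z up; it turns by half the joint value as both arms close. Centre of mass about 110 mm ahead of the pin. A 28 mm loop lies behind the pin.
- tongs_arm (a joint): Closing angle between the arms: 0 open (at rest against a stop), 0.17 rad closed on the nipple with the grips parallel, 0.26 at most. A spring opens them: about 4 N on each finger grip starts to close them, 7 N reaches the nipple; some 45 % of any further squeeze arrives at the jaws.
- tongs_pivot (a point): Centre of the pivot pin, half-way up (12 mm over the underside).
- tongs_grip_left (a point): Middle of the outer face of the left finger grip (seen from pin to jaws), half-way up. The two black plastic grips, 75 mm long and 24 mm high, cover the arms 60 to 135 mm ahead of the pin; 58 mm over both when open, 41 mm when closed on the nipple. Hold the tongs half-way between left and right grip, 97 mm ahead of the pin.
- tongs_grip_right (a point): The same on the right finger grip; moves with the right arm.
- tongs_jaw_left (a point): Bottom of the left jaw's shallow V plate (36 mm long, 24 mm high, centred 215 mm ahead of the pin), half-way up. The nipple belongs half-way between the two jaw points, 118 mm ahead of the middle of the grips. Open, the narrowest gap is 55 mm and the jaws are about 75 mm wide outside.
- tongs_jaw_right (a point): The same on the right jaw; moves with the right arm.
- nipple: The steel pipe nipple: a tube 27 mm in diameter and 60 mm long, about 90 g, with threaded ends and an open bore, standing upright in the rinse tray. Origin at the centre of its foot.
- nipple_center (a point): Centre of the pipe nipple, half-way up (30 mm over its foot).
- tray: White enamelled rinse tray, fixed to the shelf: 170 mm (its x) by 320 mm (its y), rim 16 mm above the shelf, walls 3 mm, floor 3 mm above the shelf. Origin at the centre of its underside.
- clamp_center (a point): Steel worm-drive hose clamp lying flat in the same tray: a ring 42 mm across and 12 mm high with a screw housing at one side. Leave it. Point: centre of the ring, half-way up.
- valve_center (a point): Brass ball valve 68 mm long, 33 mm thick with a black lever 50 mm above the shelf that reaches 82 mm from its middle; lies on the shelf. Leave it. Point: centre of the valve body.
- coupler_center (a point): White plastic quick coupler standing on the shelf, 38 mm across, 56 mm high. Leave it. Point: its centre.
- funnel_center (a point): Grey plastic funnel standing mouth down on the shelf, 90 mm across with a hang tab, 100 mm high with its narrow spout up. Leave it. Point: on its axis, half-way up.
Mind the look-alikes: they are no part of the job. Leave any red look-alike of the nipple alone.

How it is judged:
By the outcome, as a careful person would: the job done as asked, in the order asked, and still so for the second after the job is handed in, while the arm keeps its last pose, push and grip.
It also fails if it takes over 40 s, if anything falls off the work surface, if the arm or the gripper's body presses on something with over 40 N, if the wrist force passes 120 N, or if a joint passes its speed limit or range.

## Working session

There is one attempt and no reset: what is moved stays moved. The work goes in short steps, Python scripts to look and compute and a shell command to move; the robot and the scene stay as the last step left them, time stands still between calls to the robot, and variables do not carry over. Pictures are saved under pics/ and viewed, at most 10 in all, crops included, and the job is handed in when it is done.

```bash
mkdir -p pics
python3 - <<'E'
from plant import manip
import cv2,numpy as np
print(manip.state(), manip.grip_point_offset)
for n in("scene","side","wrist"):
    m=manip.camera_model(n); p,d=manip.grab_frame(n)
    np.savez(f"{n}0.npz",p=p,d=d,K=m["mtx"],k1=m["k1"],T=m["world_to_cam"])
    cv2.imwrite(f"pics/{n}0.png",p[:,:,::-1]); print(n,m)
E
```

```text
{'time': 0.0, 'joint_pos': array([-1.29402489e+00,  5.33896035e-02,  1.61431851e+00,  4.55740360e-05,
        1.47598511e+00, -1.19013266e-01]), 'joint_vel': array([-0.00061777,  0.00116456, -0.0004787 , -0.00053157,  0.00193052,
        0.00109139]), 'joint_efforts': array([ 1.45308553e-03, -3.93677545e+01, -3.70171595e+01, -7.99256009e-05,
        6.96938179e-03, -1.96749966e-05]), 'tool_pos': array([ 0.24078935, -0.57607344,  0.23002807]), 'tool_rot': array([-1.04880793e-03,  9.80483014e-01,  1.96601007e-01, -6.01478689e-05]), 'contact_force': array([-0.64258705, -0.27568934,  0.2284949 ]), 'ft_torque': array([0.06773142, 0.02316449, 0.05088109]), 'grasp_force': 0.0, 'gripper_width': 1.0014587575696605} 0.0187
scene {'mtx': array([[504.04116555,   0.        , 318.16179557],
       [  0.        , 504.04116555, 245.54211489],
       [  0.        ,   0.        ,   1.        ]]), 'k1': 0.029064269229304895, 'world_to_cam': array([[ 0.28568666,  0.95822084,  0.01399831, -0.23467173],
       [ 0.64037504, -0.18001539, -0.74666878, -0.30549274],
       [-0.71295368,  0.22227748, -0.66504
[... 298 characters left out ...]
([[-0.75454642, -0.65609147,  0.01427172,  0.45639648],
       [-0.49670918,  0.5567638 , -0.66580332,  0.29025192],
       [ 0.4288819 , -0.50946841, -0.74599079,  0.93259119],
       [ 0.        ,  0.        ,  0.        ,  1.        ]])}
wrist {'mtx': array([[364.01789868,   0.        , 321.32711304],
       [  0.        , 364.01789868, 238.16342779],
       [  0.        ,   0.        ,   1.        ]]), 'k1': -0.057779850412646744, 'world_to_cam': array([[ 0.38549677, -0.92270547, -0.00261721, -0.62478732],
       [-0.87125988, -0.36493431,  0.32822122, -0.04224967],
       [-0.30380662, -0.12424795, -0.94459726,  0.38162338],
       [ 0.        ,  0.        ,  0.        ,  1.        ]])}
```

View pics/scene0.png

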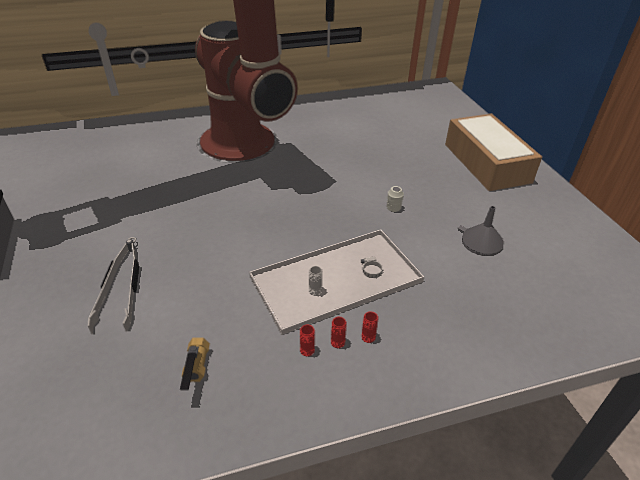

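View pics/side0.png

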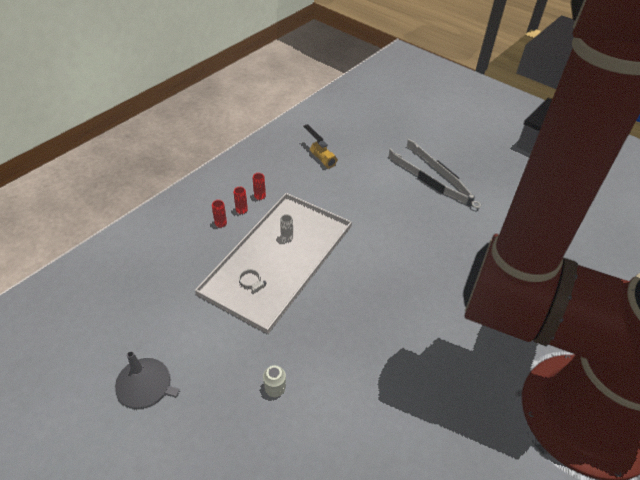

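Scene view: tongs have the pin at about (132,243) and jaws at (95,325) and (128,325). The nipple is at (316,280), the clamp at (372,268) and the red look-alikes at (307–370,335). Side view: pin (470,203), jaws (392,153) and (410,143), nipple (287,228).

```bash
cat > h.py <<'E'
import numpy as np, cv2
def rays(uv,K,k1,T):
    uv=np.float64(uv).reshape(-1,1,2)
    n=cv2.undistortPoints(uv,np.float64(K),np.array([k1,0,0,0,0.]))[:,0]
    R=T[:3,:3]; return -R.T@T[:3,3], np.c_[n,np.ones(len(n))]@R
def onplane(uv,z,c):
    o,d=rays(uv,c["K"],c["k1"],c["T"]); return o+d*((z-o[2])/d[:,2])[:,None]
def cloud(c):
    v,u=np.mgrid[:480,:640]; o,d=rays(np.c_[u.ravel(),v.ravel()],c["K"],c["k1"],c["T"])
    return (o+d*c["d"].reshape(-1,1)).reshape(480,640,3)
def proj(P,c):
    P=np.atleast_2d(P); q=P@c["T"][:3,:3].T+c["T"][:3,3]; n=q[:,:2]/q[:,2:]
    n=n*(1+c["k1"]*(n**2).sum(1))[:,None]; return n@c["K"][:2,:2].T+c["K"][:2,2]
def load(n): return dict(np.load(n+".npz"))
def grab(n,tag):
    from plant import manip
    m=manip.camera_model(n); p,d=manip.grab_frame(n)
    np.savez(f"{n}{tag}.npz",p=p,d=d,K=m["mtx"],k1=m["k1"],T=m["world_to_cam"])
    cv2.imwrite(f"pics/{n}{tag}.png",p[:,:,::-1]); return load(n+tag)
E
python3 - <<'E'
from h import *
np.set_printoptions(precision=3,suppress=True)
for n,pin,jw,nip in(("scene0",(132,243),[(95,325),(128,325)],(316,270)),("side0",(470,203),[(392,153),(410,143)],(287,218))):
    c=load(n); print(n,"pin",onplane(pin,.02,c),"jaws",onplane(jw,.02,c),"nip top",onplane(nip,.063,c))
    P=cloud(c); m=((P[...,2]>.01)&(P[...,2]<.12)&(P[...,0]>.3)).astype(np.uint8)
    k,l,s,ce=cv2.connectedComponentsWithStats(m)
    for i in range(1,k):
        if s[i,4]>40:
            Q=P[l==i]; print(s[i], "min",Q.min(0),"max",Q.max(0),"med",np.median(Q,0))
E
```

```text
scene0 pin [[ 0.408 -0.299  0.02 ]] jaws [[ 0.624 -0.368  0.02 ]
 [ 0.641 -0.311  0.02 ]] nip top [[0.639 0.049 0.063]]
[ 466  133   76   56 3007] min [0.3   0.569 0.01 ] max [0.426 0.707 0.089] med [0.394 0.617 0.072]
[387 186  17  24 309] min [0.404 0.294 0.01 ] max [0.443 0.333 0.061] med [0.432 0.307 0.043]
[ 463  206   40   47 1002] min [0.555 0.408 0.01 ] max [0.64  0.497 0.103] med [0.607 0.443 0.029]
[  0 224   7  42 158] min [ 0.3   -0.563  0.01 ] max [ 0.395 -0.559  0.046] med [ 0.331 -0.561  0.022]
[ 250  229  174  103 1180] min [ 0.504 -0.07   0.01 ] max [0.726 0.272 0.02 ] med [0.641 0.093 0.015]
[ 88 237  50  94 967] min [ 0.379 -0.38   0.01 ] max [ 0.639 -0.29   0.028] med [ 0.521 -0.323  0.022]
[361 257  22  20 164] min [0.582 0.159 0.01 ] max [0.64  0.201 0.019] med [0.601 0.181 0.014]
[309 266  14  28 347] min [0.625 0.035 0.01 ] max [0.654 0.061 0.065] med [0.647 0.046 0.045]
[362 311  17  30 383] min [0.763 0.097 0.01 ] max [0.79  0.124 0.064] med [0.784 0.108 0.044]
[331 316  16  30 385] min [0.759 0.039 0.01 ] max [0.786 0.066 0.064] med [0.78  0.051 0.044]
[300
[... 792 characters left out ...]
 0.063] med [ 0.767 -0.     0.043]
[233 186  14  25 277] min [0.755 0.04  0.01 ] max [0.784 0.068 0.062] med [0.765 0.058 0.043]
[195 193 157 139 995] min [ 0.503 -0.071  0.01 ] max [0.724 0.274 0.02 ] med [0.612 0.124 0.014]
[212 199  14  26 284] min [0.76  0.099 0.01 ] max [0.788 0.125 0.063] med [0.769 0.116 0.044]
[280 214  13  26 298] min [0.623 0.037 0.011] max [0.651 0.064 0.067] med [0.633 0.055 0.046]
[239 269  28  23 178] min [0.582 0.16  0.01 ] max [0.637 0.203 0.019] med [0.597 0.184 0.015]
[ 115  351   54   56 2046] min [0.548 0.413 0.01 ] max [0.637 0.501 0.103] med [0.582 0.462 0.027]
[263 366  23  30 544] min [0.4   0.295 0.01 ] max [0.439 0.334 0.059] med [0.413 0.32  0.047]
```

View pics/wrist0.png

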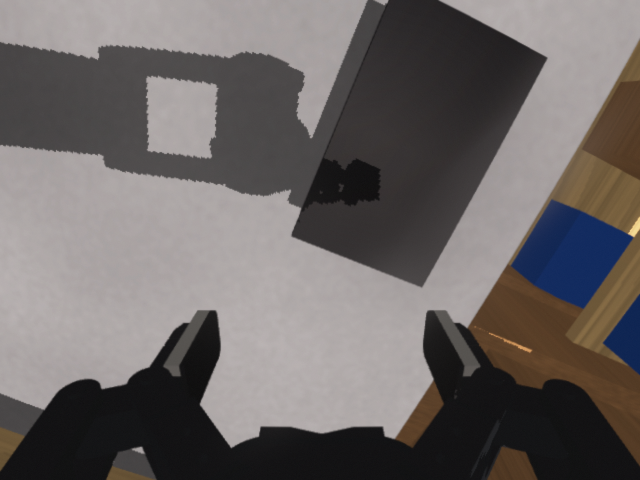

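Wrist view: only the dark box at about (430,130) and the shadow, with no tongs in sight. The pin is near (0.403,-0.293), the grip centre near (0.498,-0.313) and the tongs' yaw about -0.21. The nipple is near (0.638,0.049). I'm moving over the grips.

```bash
python3 -m crank '[{"turn":0.12},{"turn":0.12},{"turn":0.12},{"turn":0.12},{"turn":0.12}]' 100
python3 -m crank '[{"x":2,"y":-3.1},{"x":2,"y":-3.1},{"x":2,"y":-3.1},{"x":2,"y":-3.1},{"x":2,"y":-3.1}]'
python3 -m crank '[{"x":2,"y":-3.1},{"x":2,"y":-3.1},{"x":2,"y":-3.1},{"x":2,"y":-3.1},{"x":2,"y":-3.1}]'
python3 -m crank '[{},{},{}]'
python3 -c "
from h import *
grab('wrist','1')"
```

```text
schema error: expected keys x, y, z, turn
schema error: expected keys x, y, z, turn
schema error: expected keys x, y, z, turn
schema error: expected keys x, y, z, turn
```

View pics/wrist1.png

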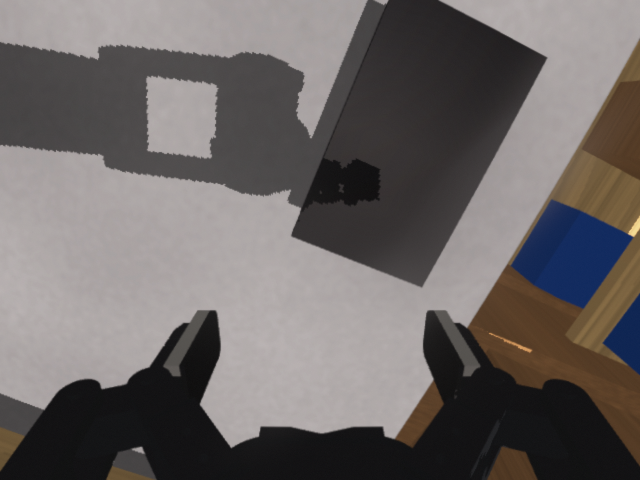

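The view hasn't changed because the rows were refused: every row needs all four keys.

```bash
python3 -m crank '[{"x":0,"y":0,"z":0,"turn":0.12},{"x":0,"y":0,"z":0,"turn":0.12},{"x":0,"y":0,"z":0,"turn":0.12},{"x":0,"y":0,"z":0,"turn":0.12},{"x":0,"y":0,"z":0,"turn":0.12}]' 100
python3 -m crank '[{"x":2,"y":-3.1,"z":0,"turn":0},{"x":2,"y":-3.1,"z":0,"turn":0},{"x":2,"y":-3.1,"z":0,"turn":0},{"x":2,"y":-3.1,"z":0,"turn":0},{"x":2,"y":-3.1,"z":0,"turn":0}]'
python3 -m crank '[{"x":2,"y":-3.1,"z":0,"turn":0},{"x":2,"y":-3.1,"z":0,"turn":0},{"x":2,"y":-3.1,"z":0,"turn":0},{"x":2,"y":-3.1,"z":0,"turn":0},{"x":2,"y":-3.1,"z":0,"turn":0}]'
python3 -m crank '[{"x":0,"y":0,"z":0,"turn":0},{"x":0,"y":0,"z":0,"turn":0},{"x":0,"y":0,"z":0,"turn":0}]'
python3 -c "
from h import *
grab('wrist','2')"
```

```text
time: 0.7
tool_pos: [0.2409, -0.5765, 0.2309]
tool_rot: [-0.0, 0.995, -0.104, -0.0]
contact_force: [-0.6, 0.1, -0.4]
gripper_width: 1.005
grasp_force: 0.0
time: 1.2
tool_pos: [0.3711, -0.4439, 0.2311]
tool_rot: [-0.0, 0.995, -0.102, -0.0]
contact_force: [1.3, 0.6, -1.1]
gripper_width: 0.998
grasp_force: 0.0
time: 1.7
tool_pos: [0.5005, -0.3123, 0.2312]
tool_rot: [-0.0, 0.995, -0.102, -0.0]
contact_force: [0.3, -0.2, 0.6]
gripper_width: 0.998
grasp_force: 0.0
time: 2.0
tool_pos: [0.4991, -0.3142, 0.2311]
tool_rot: [0.0, 0.995, -0.102, -0.0]
contact_force: [-0.1, 0.0, -0.3]
gripper_width: 1.001
grasp_force: 0.0
```

View pics/wrist2.png

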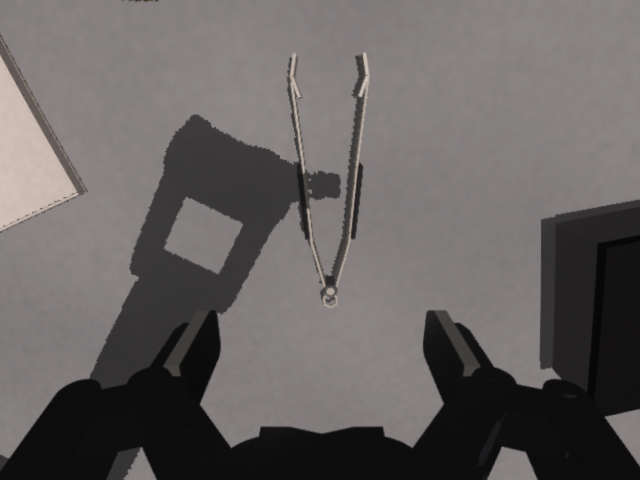

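The tongs are nearly aligned with the tool. The pin is at about (330,287), the jaws at (293,75) and (364,75), and the grips at (303,200) and (356,200). Next I'll get exact points from the depth.

Run:
```python
from h import *
np.set_printoptions(precision=4,suppress=True)
c=load("wrist2"); P=cloud(c)
m=(P[...,2]>.012)&(P[...,2]<.05); m[:, :220]=0; m[:,420:]=0; m[315:]=0
Q=P[m]; print(len(Q),Q.min(0),Q.max(0),np.percentile(Q[:,2],90))
Q=Q[Q[:,2]>.018]
p=onplane((330,287),.022,c)[0][:2]; print("pin px",p)
w0=-2*np.arctan2(.102,.995)
for it in range(4):
    w=w0 if it==0 else w
    ex=np.array([np.cos(w),np.sin(w)]); ey=np.array([-ex[1],ex[0]])
    s=(Q[:,:2]-p)@ex; t=(Q[:,:2]-p)@ey
    ctr=lambda a,b:( (np.percentile(t[(s>a)&(s<b)],98)+np.percentile(t[(s>a)&(s<b)],2))/2)
    a,b=ctr(.07,.125),ctr(.17,.235); w+= (b-a)/.105
    print(w,a,b,s.min(),s.max(),[np.percentile(t[(s>.07)&(s<.125)],q) for q in(1,99)])
g0=p+ex*(s.max()-.235)+ex*.097+ey*ctr(.06,.135)
print("pin by tip",p+ex*(s.max()-.235),"grip",g0,"yaw",w)
from plant import manip
st=manip.state(); tp=st["tool_pos"][:2]; q=st["tool_rot"]; yaw=2*np.arctan2(q[2],q[1])
d=g0-tp; tx=np.array([np.cos(yaw),np.sin(yaw)]); ty=np.array([np.sin(yaw),-np.cos(yaw)])
print("yaw tool",yaw,"shift tool cm",d@tx*100,d@ty*100,"turn",yaw-w)
```

```text
2951 [ 0.3761 -0.3804  0.012 ] [ 0.6364 -0.2909  0.0268] 0.024496197566862443
pin px [ 0.4068 -0.305 ]
-0.1912137029680874 0.0010199463687464716 0.002395207625944567 -0.010112508784017697 0.22811246396507415 [np.float64(-0.029417091553517162), np.float64(0.03173361435218915)]
-0.18943246380565004 -0.00047033654177814667 -0.0002833064297222236 -0.010069795583292969 0.22786843434238985 [np.float64(-0.030862411886010004), np.float64(0.030170492829422607)]
-0.1891848297904055 -0.0006734499048791989 -0.0006474483332785212 -0.010063853151792153 0.22792355880099782 [np.float64(-0.031059318944602895), np.float64(0.02995776756221779)]
-0.1891506308760045 -0.0007016872710086507 -0.0006980963849965473 -0.010063024485898632 0.2279311651409735 [np.float64(-0.03108668585520918), np.float64(0.029928186220477725)]
pin by tip [ 0.3998 -0.3036] grip [ 0.495  -0.3224] yaw -0.1891506308760045
yaw tool -0.20554351305953444 shift tool cm -0.22784767169317285 0.8633977495698223 turn -0.01639288218352994
```

```bash
python3 -m crank '[{"x":0,"y":0.8,"z":4,"turn":-0.016},{"x":0,"y":0,"z":4,"turn":0},{"x":0,"y":0,"z":4,"turn":0},{"x":0,"y":0,"z":4,"turn":0},{"x":0,"y":0,"z":2,"turn":0}]'
python3 -m crank '[{"x":0,"y":0,"z":1,"turn":0},{"x":0,"y":0,"z":0,"turn":0},{"x":0,"y":0,"z":0,"turn":0}]'
python3 -c "
from h import *
grab('wrist','3')"
```

```text
time: 2.55
tool_pos: [0.495, -0.3209, 0.0469]
tool_rot: [-0.002, 0.995, -0.095, -0.003]
contact_force: [0.0, 0.9, 0.4]
gripper_width: 0.999
grasp_force: 0.0
time: 2.85
tool_pos: [0.4986, -0.3227, 0.0428]
tool_rot: [0.001, 0.996, -0.094, 0.001]
contact_force: [0.0, -0.9, -0.2]
gripper_width: 1.002
grasp_force: 0.0
```

View pics/wrist3.png

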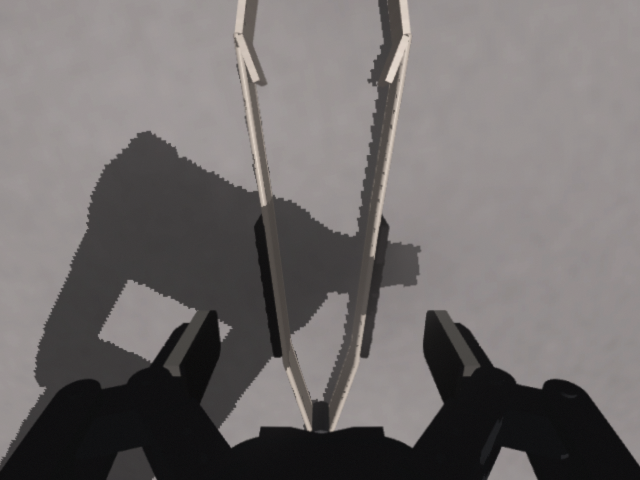

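The tongs are centred between the fingers (about u 321). The left grip runs from about (260,217) to (278,356). I'll check the x offset from those grip ends and the pin.

Run:
```python
from h import *
from plant import manip
c=load("wrist3"); st=manip.state(); tp=st["tool_pos"]; q=st["tool_rot"]; yaw=2*np.arctan2(q[2],q[1])
tx=np.array([np.cos(yaw),np.sin(yaw)]); ty=np.array([np.sin(yaw),-np.cos(yaw)])
for uv in[(260,217),(387,220),(278,356),(366,356),(320,425),(237,36),(409,36)]:
    d=onplane(uv,.024,c)[0][:2]-tp[:2]; print(uv,np.round([d@tx*100,d@ty*100],2))
```

```text
(260, 217) [ 3.95 -2.78]
(387, 220) [3.81 3.08]
(278, 356) [-3.72 -2.26]
(366, 356) [-3.72  2.43]
(320, 425) [-8.58 -0.03]
(237, 36) [11.5  -3.33]
(409, 36) [11.5   3.57]
```

```bash
python3 -m crank '[{"x":0.1,"y":0.1,"z":1.6,"turn":0},{"x":0,"y":0,"z":1.4,"turn":0},{"x":0,"y":0,"z":0.8,"turn":0},{"x":0,"y":0,"z":0,"turn":0},{"x":0,"y":0,"z":0,"turn":0}]'
python3 -m crank '[{"x":0,"y":0,"z":0,"turn":0},{"x":0,"y":0,"z":0,"turn":0},{"x":0,"y":0,"z":0,"turn":0},{"x":0,"y":0,"z":0,"turn":0},{"x":0,"y":0,"z":0,"turn":0}]' 61
python3 -m crank '[{"x":0,"y":0,"z":0,"turn":0},{"x":0,"y":0,"z":0,"turn":0},{"x":0,"y":0,"z":0,"turn":0}]'
```

```text
time: 3.4
tool_pos: [0.4986, -0.3224, 0.0027]
tool_rot: [-0.0, 0.996, -0.094, -0.0]
contact_force: [0.1, 0.3, 0.6]
gripper_width: 0.994
grasp_force: 0.0
time: 3.9
tool_pos: [0.4999, -0.3235, 0.0049]
tool_rot: [0.001, 0.996, -0.094, 0.001]
contact_force: [0.1, 1.1, 6.1]
gripper_width: 0.614
grasp_force: 6.2
time: 4.2
tool_pos: [0.4999, -0.3235, 0.0049]
tool_rot: [0.001, 0.996, -0.094, 0.001]
contact_force: [-0.7, 0.1, 6.1]
gripper_width: 0.61
grasp_force: 6.2
```

```bash
python3 -m crank '[{"x":0,"y":0,"z":-0.5,"turn":0},{"x":0,"y":0,"z":-1.5,"turn":0},{"x":0,"y":0,"z":-2,"turn":0},{"x":0,"y":0,"z":-2,"turn":0},{"x":0,"y":0,"z":-2,"turn":0}]'
python3 -m crank '[{"x":0,"y":0,"z":-1.5,"turn":0},{"x":0,"y":0,"z":-0.5,"turn":0},{"x":0,"y":0,"z":0,"turn":0},{"x":0,"y":0,"z":0,"turn":0}]'
python3 - <<'E'
from h import *
from plant import manip
np.set_printoptions(precision=3,suppress=True)
c=grab('wrist','4'); s=grab('side','4'); P=cloud(c)
st=manip.state(); tp=st["tool_pos"]; q=st["tool_rot"]; yaw=2*np.arctan2(q[2],q[1])
tx=np.array([np.cos(yaw),np.sin(yaw)]); ty=np.array([np.sin(yaw),-np.cos(yaw)])
Q=P[:330,200:440][(P[:330,200:440,2]>.05)&(P[:330,200:440,2]<.16)]
a=(Q[:,:2]-tp[:2])@tx;b=(Q[:,:2]-tp[:2])@ty
print(tp,Q[:,2].min(),a.max())
for lo in np.arange(-.02,.16,.02):
    k=(a>lo)&(a<lo+.02)
    if k.sum()>5: print(round(lo,2),np.percentile(Q[k,2],[5,50,95]),np.percentile(b[k],[2,98]))
cv2.imwrite("pics/both4.png",np.hstack([cv2.resize(x["p"][:,:,::-1],(400,300)) for x in(c,s)]))
E
```

```text
time: 4.7
tool_pos: [0.4985, -0.3224, 0.0845]
tool_rot: [-0.0, 0.996, -0.094, -0.0]
contact_force: [0.9, 0.5, -1.1]
gripper_width: 0.612
grasp_force: 4.5
time: 5.1
tool_pos: [0.4983, -0.3222, 0.1023]
tool_rot: [-0.0, 0.996, -0.094, -0.001]
contact_force: [-1.0, -0.3, -2.4]
gripper_width: 0.608
grasp_force: 4.5
[ 0.498 -0.322  0.102] 0.09657249941235499 0.12485862631487826
-0.02 [0.099 0.103 0.11 ] [-0.018  0.019]
0.0 [0.104 0.12  0.13 ] [-0.037  0.039]
0.02 [0.102 0.12  0.122] [-0.026  0.028]
0.04 [0.101 0.119 0.121] [-0.023  0.025]
0.06 [0.101 0.119 0.121] [-0.025  0.026]
0.08 [0.101 0.119 0.121] [-0.026  0.028]
0.1 [0.102 0.12  0.122] [-0.027  0.029]
0.12 [0.098 0.103 0.111] [-0.023  0.026]
```

View pics/both4.png

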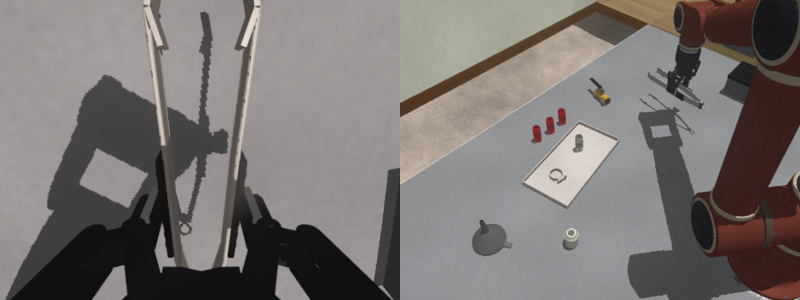

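The tongs are held level, underside about 5 mm below the TCP, jaws clear of each other. I'm carrying them over to the nipple at the same height.

```bash
python3 -m crank '[{"x":-0.1,"y":-0.7,"z":0,"turn":0},{"x":-0.2,"y":-1.4,"z":0,"turn":0},{"x":-0.3,"y":-2.4,"z":0,"turn":0},{"x":-0.4,"y":-2.8,"z":0,"turn":0},{"x":-0.4,"y":-2.8,"z":0,"turn":0}]'
python3 -m crank '[{"x":-0.4,"y":-2.8,"z":0,"turn":0},{"x":-0.4,"y":-2.8,"z":0,"turn":0},{"x":-0.4,"y":-2.8,"z":0,"turn":0},{"x":-0.4,"y":-2.8,"z":0,"turn":0},{"x":-0.4,"y":-2.8,"z":0,"turn":0}]'
python3 -m crank '[{"x":-0.4,"y":-2.8,"z":0,"turn":0},{"x":-0.4,"y":-2.8,"z":0,"turn":0},{"x":-0.3,"y":-2.8,"z":0,"turn":0},{"x":-0.1,"y":-2.4,"z":0,"turn":0},{"x":0,"y":-1.6,"z":0,"turn":0}]'
python3 -m crank '[{"x":0,"y":-1.2,"z":0,"turn":0},{"x":0,"y":-0.8,"z":0,"turn":0},{"x":0,"y":-0.5,"z":0,"turn":0},{"x":0,"y":0,"z":0,"turn":0},{"x":0,"y":0,"z":0,"turn":0}]'
python3 - <<'E'
from h import *
from plant import manip
np.set_printoptions(precision=3,suppress=True)
c=grab('wrist','5'); P=cloud(c)
st=manip.state(); tp=st["tool_pos"]; q=st["tool_rot"]; yaw=2*np.arctan2(q[2],q[1])
tx=np.array([np.cos(yaw),np.sin(yaw)]); ty=np.array([np.sin(yaw),-np.cos(yaw)])
for nm,k in(("nip",(P[...,2]>.035)&(P[...,2]<.075)),("tong",(P[...,2]>.09)&(P[...,2]<.128))):
    k[330:]=0;k[:,:200]=0;k[:,440:]=0
    Q=P[k]; a=(Q[:,:2]-tp[:2])@tx;b=(Q[:,:2]-tp[:2])@ty
    print(nm,k.sum(),Q.min(0),Q.max(0),np.percentile(a,[1,99]),np.percentile(b,[1,99]))
E
```

```text
time: 5.7
tool_pos: [0.5037, -0.2188, 0.1029]
tool_rot: [-0.0, 0.996, -0.094, -0.0]
contact_force: [0.8, 1.0, -1.7]
gripper_width: 0.611
grasp_force: 4.5
time: 6.2
tool_pos: [0.5099, -0.0773, 0.103]
tool_rot: [-0.0, 0.996, -0.094, -0.0]
contact_force: [-0.7, 0.8, -1.5]
gripper_width: 0.61
grasp_force: 4.5
time: 6.7
tool_pos: [0.5211, 0.047, 0.103]
tool_rot: [-0.0, 0.996, -0.093, -0.0]
contact_force: [-0.2, -0.1, -0.3]
gripper_width: 0.611
grasp_force: 4.5
time: 7.2
tool_pos: [0.5266, 0.0686, 0.1032]
tool_rot: [0.0, 0.996, -0.094, -0.0]
contact_force: [0.4, -0.2, -1.5]
gripper_width: 0.615
grasp_force: 4.5
nip 1669 [0.625 0.034 0.035] [0.651 0.061 0.065] [0.101 0.126] [-0.013  0.012]
tong 16627 [0.514 0.017 0.097] [0.653 0.106 0.128] [0.001 0.12 ] [-0.035  0.036]
```

View pics/wrist5.png

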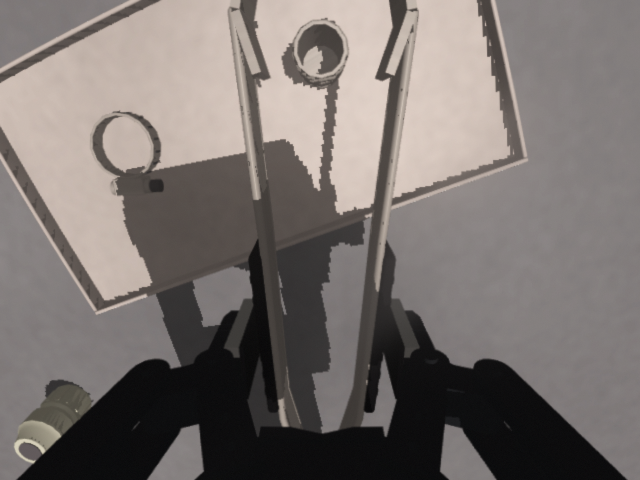

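The nipple's top ring is at about (320,50), between the jaws whose bends are at (234,10) and (414,10). Clamp at (125,145), coupler at (45,430) — both clear.

Run:
```python
from h import *
from plant import manip
c=load("wrist5"); st=manip.state(); tp=st["tool_pos"]; q=st["tool_rot"]; yaw=2*np.arctan2(q[2],q[1])
tx=np.array([np.cos(yaw),np.sin(yaw)]); ty=np.array([np.sin(yaw),-np.cos(yaw)])
for uv,z in[((321,47),.063),((234,10),.122),((414,10),.122),((255,240),.122),((390,242),.122),((258,78),.122),((384,78),.122)]:
    d=onplane(uv,z,c)[0][:2]-tp[:2]; print(uv,np.round([d@tx*100,d@ty*100],2))
```

```text
(321, 47) [11.44  0.02]
(234, 10) [11.57 -2.6 ]
(414, 10) [11.57  2.84]
(255, 240) [ 4.2  -2.35]
(390, 242) [4.12 2.53]
(258, 78) [ 9.62 -1.96]
(384, 78) [9.62 2.02]
```

```bash
python3 -m crank '[{"x":-0.1,"y":-0.1,"z":0.8,"turn":0},{"x":0,"y":0,"z":1.6,"turn":0},{"x":0,"y":0,"z":1.8,"turn":0},{"x":0,"y":0,"z":1.6,"turn":0},{"x":0,"y":0,"z":0.8,"turn":0}]'
python3 -m crank '[{"x":0,"y":0,"z":0.5,"turn":0},{"x":0,"y":0,"z":0,"turn":0},{"x":0,"y":0,"z":0,"turn":0}]'
python3 -m crank '[{"x":0,"y":0,"z":0,"turn":0},{"x":0,"y":0,"z":0,"turn":0},{"x":0,"y":0,"z":0,"turn":0}]' 52
python3 -m crank '[{"x":0,"y":0,"z":0,"turn":0},{"x":0,"y":0,"z":0,"turn":0},{"x":0,"y":0,"z":0,"turn":0},{"x":0,"y":0,"z":0,"turn":0},{"x":0,"y":0,"z":0,"turn":0}]' 0
python3 -c "
from h import *
c=grab('wrist','6');s=grab('scene','6')
cv2.imwrite('pics/both6.png',np.hstack([cv2.resize(c['p'][:,:,::-1],(400,300)),cv2.resize(s['p'][170:370,170:437,::-1],(400,300))]))"
```

```text
time: 7.75
tool_pos: [0.5243, 0.0699, 0.035]
tool_rot: [0.0, 0.996, -0.094, -0.002]
contact_force: [-0.3, 0.2, -1.6]
gripper_width: 0.611
grasp_force: 4.5
time: 8.05
tool_pos: [0.5264, 0.0702, 0.033]
tool_rot: [-0.0, 0.996, -0.094, 0.001]
contact_force: [0.2, 0.4, -1.5]
gripper_width: 0.611
grasp_force: 4.5
time: 8.35
tool_pos: [0.5262, 0.0702, 0.0328]
tool_rot: [-0.0, 0.996, -0.094, 0.0]
contact_force: [-0.4, -0.1, -1.6]
gripper_width: 0.516
grasp_force: 5.6
time: 8.85
tool_pos: [0.526, 0.0702, 0.0325]
tool_rot: [-0.0, 0.996, -0.094, 0.0]
contact_force: [-0.7, 0.2, 1.2]
gripper_width: 0.462
grasp_force: 62.0
```

View pics/both6.png

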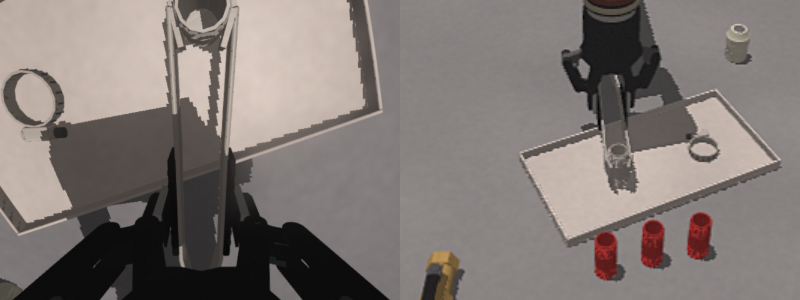

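The jaws are closed on the nipple at about (203,15) in the wrist view. The grip force is 62 N at about 39 mm opening. Now lifting 10 cm.

```bash
python3 -m crank '[{"x":0,"y":0,"z":-0.4,"turn":0},{"x":0,"y":0,"z":-1,"turn":0},{"x":0,"y":0,"z":-1.4,"turn":0},{"x":0,"y":0,"z":-1.6,"turn":0},{"x":0,"y":0,"z":-1.6,"turn":0}]'
python3 -m crank '[{"x":0,"y":0,"z":-1.6,"turn":0},{"x":0,"y":0,"z":-1.2,"turn":0},{"x":0,"y":0,"z":-0.8,"turn":0},{"x":0,"y":0,"z":-0.4,"turn":0},{"x":0,"y":0,"z":0,"turn":0}]'
python3 -m crank '[{"x":0,"y":0,"z":0,"turn":0},{"x":0,"y":0,"z":0,"turn":0},{"x":0,"y":0,"z":0,"turn":0},{"x":0,"y":0,"z":0,"turn":0},{"x":0,"y":0,"z":0,"turn":0}]'
python3 -c "
from h import *
c=grab('side','7');s=grab('scene','7')
P=cloud(s); k=(P[...,2]>.08)&(P[...,0]>.58)&(P[...,0]<.68)&(abs(P[...,1]-.05)<.03); print(P[k].min(0),P[k].max(0))
cv2.imwrite('pics/both7.png',np.hstack([cv2.resize(c['p'][130:330,170:437,::-1],(400,300)),cv2.resize(s['p'][170:370,170:437,::-1],(400,300))]))"
```

```text
time: 9.45
tool_pos: [0.5259, 0.0702, 0.0939]
tool_rot: [-0.0, 0.996, -0.094, 0.0]
contact_force: [-0.4, 0.2, -2.0]
gripper_width: 0.467
grasp_force: 61.9
time: 9.95
tool_pos: [0.526, 0.0702, 0.1328]
tool_rot: [-0.0, 0.996, -0.094, 0.0]
contact_force: [0.6, -0.0, -2.8]
gripper_width: 0.465
grasp_force: 61.8
time: 10.45
tool_pos: [0.5257, 0.0702, 0.1321]
tool_rot: [0.0, 0.996, -0.094, -0.0]
contact_force: [-0.8, -0.1, -1.4]
gripper_width: 0.463
grasp_force: 61.8
[0.58001864 0.03114393 0.10081318] [0.66043463 0.07500198 0.16406559]
```

View pics/both7.png

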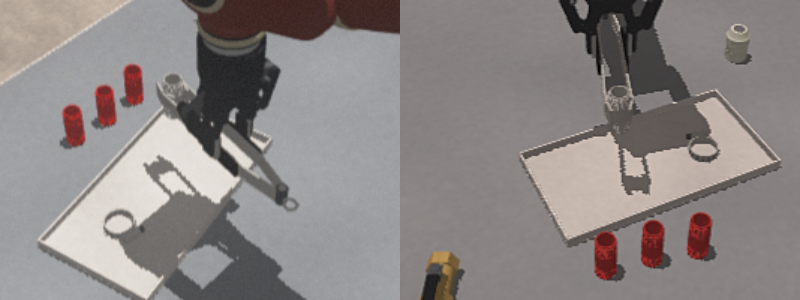

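The nipple hangs upright in the jaws, seen at (173,88) in the side crop and (620,100) in the scene crop. Its foot is about 0.10 m up, over the tray, and everything else is where it was.

```bash
python3 -c "
from plant import manip
print(manip.job_done())"
```

```text
the job is handed in; nothing more can be done
None
```

The job is handed in: the tongs hold the nipple upright about 10 cm above the tray, still squeezed at about 62 N, and nothing else was moved.

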